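Set the parts feeder's speed dial and start it

ROBOT

A 7-joint arm with a two-finger parallel gripper is mounted at the origin on the work surface. World frame = base frame: x ahead of the robot, y to its left, z up, the work surface at z = 0. Lengths are in m, angles in rad, forces in N, time in s.
With the tool pointing down it reaches from about 0.4 to 0.875 m from the base axis. Payload 19.3 kg.
Tool frame: the origin (TCP) lies midway between the tips of the shut fingers; the grasp point (between the pads) lies 19 mm behind it; z points along the fingers, y is the direction in which the jaws open and shut (so a half turn about z gives the same grasp; the last joint's range is limited). The gripper opens to 85 mm and grips with 20 to 120 N. Pads are 22 mm wide; open, the fingers measure 114 mm over their backs; the gripper's body (76 mm by 85 mm) begins 54 mm behind the grasp point. The pads swing forward as they close: fully open they stand 13 mm farther back than shut.
Start: joints at [-1.336, 0.521, -0.036, 1.599, 0.021, 1.021, -0.113], TCP at [0.188, 0.596, 0.231] pointing down, gripper open.
Joint ranges: [-2.91, 2.91], [-0.3, 2.13], [-1.5, 1.42], [0.17, 2.43], [-1.26, 4.41], [0.16, 1.93], [-2.52, 2.52]. Speed limits (rad/s): [1.89, 1.89, 2.39, 2.39, 3.01, 3.01, 3.01].

INTERFACE

Orientations are given as [roll, pitch, yaw] about the fixed x, y, z axes, in that order (R = Rz(yaw) Ry(pitch) Rx(roll)).
In Python, from workcell import bot gives the robot as it stands.
- The arm moves only by the tool servo_tool, never from a script. Its argument "plan" is a list of rows, each a list of 5 numbers: the shift along the world's x, y, z in mm, then the turn about the world's z in rad, then the gripper's target within -1 to 1 (shut at 1, half-way at 0, fully open at -1). In form: [[tx, ty, tz, yaw, jaw], ...]. A call has exactly 10 rows; each row is the pose to reach, as a shift and turn from the pose commanded when the call began; what a row does not reach only later rows make up. A row lasts 1/12 s, in which the tool goes at most 41.7 mm and 7.16 degrees, less where a joint would pass 70% of its speed; a pose out of reach is approached as far as the arm can. A call with a gripper value outside its range is refused whole. The fingers move at their own pace and stop on an object; "squeeze" is the grip in N (left out, the last holds). Time passes only in rows, so rows that repeat a pose let the fingers close, or fill a call up. It gives the time, the measured TCP pose, the force and the opening at its end, in the units of the state.
- bot.observe(): the state, without advancing time (a new reading comes with each control period).
- bot.grab_frame(name): name is "scene" or "top"; returns the picture (384x512x3 uint8, blue, green, red); there is no depth.
- bot.calibration(name): a dict with "fx", "fy", "cx", "cy" (pixels), "k1" (the pictures are not rectified: a ray, as slopes to the right and down, at radius r is drawn at 1 + k1 r^2 times it, then the intrinsics apply), "T" (4x4, takes a point from camera to world coordinates). Camera axes: x right, y down, z forward; pixel columns grow to the right and rows downward; lengths in m; the calibration is good to about 2 mm. A picture is of the moment at which its call begins. calibration takes no time and is no camera call.
- bot.job_done(): hands the job in, once; it reports no verdict.
The state is a dict: "clock": time; "qpos": joint angles; "qd": joint speeds; "joint_efforts": joint torques, N m; "position": TCP position; "tool_rot": TCP orientation; "force": force on the tool from outside, world axes, zero at the start; "moment": the same for the moment, N m; "grip_width": finger opening in m.
Only numpy, scipy, OpenCV 4.12 (cv2) and the standard library are available. Lean on these libraries where they do the work, as an engineer would, in place of code of your own. Each camera call takes 0.05 s, during which the arm holds its last target.

TASK

On the parts feeder's control console, push the pointer of the rotary speed selector round with a fingertip, click by click, to its fifth mark (counted clockwise from the shortest mark), and leave it clicked in there. Then press the larger of the two push buttons right down to start the feeder and let it come back up. Do not press the small button and do not lift or shift the loose things lying about, including those standing on the console.

Things in the scene. Friction and masses are not known exactly. Their poses are not given: they have to be found in the camera images.
- console: Grey box fixed to the bench, 210 (x) by 330 (y) by 70 mm high, level, at some yaw; front (-x) roughly to the robot. Origin: centre of its underside; z up. Selector on its left half (+y), two buttons on its right half (-y): the large one further from the front, the small one nearer.
- hub (a point): Point on the selector's vertical axis, level with the console's top face; at x 0, y +65, z 70 mm in the console's frame. Does not turn. Around it lies a flat white dial face, radius 88 mm, 1 mm thick.
- first_mark (a point): The shortest of the seven black radial bars printed on the dial just outside the pointer's end (5 to 20 mm long, growing clockwise). This one lies in the console's +y direction from the hub; the others follow every 30 degrees, clockwise seen from above, through +x (fourth) to -y (seventh, longest). The fifth is 120 degrees clockwise from the first.
- selector (a joint): Angle of the selector (rad), growing clockwise seen from above: 0 at the first mark, 0.524 more per mark, 2.094 at the fifth; end stops 0.05 beyond the first and seventh. A detent pulls it to the nearest mark: past halfway it springs on, else back. The ridge takes about 0.1 N m (2 to 3 N at 45 mm radius). It starts at rest at one of the first four marks.
- pointer_end (a point): Outer end of the selector's pointer, 60 mm from the axis, 17 mm above the console's top. Black plastic: round hub (radius 20 mm, 30 mm high) with one straight arm, 14 mm wide, from the axis to this point, standing 4 to 30 mm above the console's top, white line on top. At angle q it lies along (sin q, cos q) of the console's x, y.
- start_button_top (a point): Centre of the top of the large round push button (34 mm diameter, grey, in a steel collar of 50 mm diameter), 22 mm above the console's top when up, at x +45, y -90 mm in the console's frame. The cap stands 10 mm above its collar, which is 12 mm high.
- start_button (a joint): Travel of the large button (m): 0 up, 0.006 fully down. Sprung: starts to move at about 1.5 N, fully down at 5 N, comes up by itself. It counts as pressed beyond 0.004.
- reset_button_top (a point): Centre of the top of the small round push button (18 mm diameter, grey, steel collar of 34 mm diameter), 22 mm above the console's top, at x -50, y -90 mm in the console's frame. To be left alone.
- reset_button (a joint): Travel of the small button (m): 0 up, 0.006 fully down.
- bushing: Loose flanged steel bushing, flange 32 mm diameter, 28 mm high, upright on the console's top near its front edge. Origin: centre of its underside.
- spacer: Loose round brass spacer, 16 mm diameter, 30 mm high, upright on the console's top near its far right corner. Origin: centre of its underside.
- tape_roll: Loose cardboard-coloured roll of tape, 100 mm diameter, 48 mm high, lying flat on the bench right of the console. Origin: centre of its underside.
- driver: Loose screwdriver with black handle, 200 mm long, 26 mm thick, lying on the bench right of the console.
- oil_can: Loose white plastic bottle, 60 mm diameter, 100 mm high, upright on the bench left of the console. Origin: centre of its underside.

How it is judged:
By the outcome, as a careful person would: the job done as asked, in the order asked, and still so for the second after the job is handed in, with the robot touching nothing.
It also fails if it takes over 61 s, if anything falls off the work surface, if the arm or the gripper's body presses on something with over 40 N, if the wrist force passes 120 N, or if a joint passes its speed limit or range.

## Working session

There is one attempt and no reset: what is moved stays moved. The work goes in short steps, Python scripts to look and compute and a tool call to move; the robot and the scene stay as the last step left them, time stands still between calls to the robot, and variables do not carry over. Pictures are saved under pics/ and viewed, and the job is handed in when it is done.

Besides the shell and the picture viewer there is one more tool, called after "Emit:" by a JSON object that holds its "method" and its "body", one argument or row to a line. servo_tool: Moves the arm, as the interface text tells. Its arguments: {"type":"object","properties":{"plan":{"type":"array","items":{"type":"array","items":{"type":"number"}}},"squeeze":{"type":"number"}},"required":["plan"]}

```bash
mkdir -p pics
python3 - <<'E'
from workcell import bot
import cv2
print(bot.observe())
for n in("scene","top"):
    cv2.imwrite(f"pics/{n}0.png",bot.grab_frame(n)); print(bot.calibration(n))
E
```

```text
{'clock': 0.0, 'qpos': array([-1.33622853,  0.52200784, -0.03628873,  1.59995946,  0.02121337,
        1.02110817, -0.11280764]), 'qd': array([-3.16619795e-05, -1.59999603e-03, -2.15853214e-04, -1.47365145e-03,
        9.73947526e-05,  1.81726179e-04,  8.92364159e-04]), 'joint_efforts': array([-6.65074767e-04, -9.27100825e+01,  1.97973937e+00, -3.69902265e+01,
        1.77985296e-02,  8.53997713e-03,  3.56075805e-05]), 'position': array([0.18750897, 0.59587882, 0.2307474 ]), 'tool_rot': array([-3.14050020e+00,  1.08136678e-04,  2.83677989e+00]), 'force': array([-0.57758377, -0.47500494,  0.3745934 ]), 'moment': array([-0.05857784,  0.01643396, -0.03866551]), 'grip_width': 0.08527445439225943}
{'fx': 405.00511751055575, 'fy': 405.00511751055575, 'cx': 260.5946828767712, 'cy': 196.1942191546083, 'k1': -0.01714667311957599, 'T': array([[ 0.66696325,  0.41980786, -0.6155659 ,  1.18921353],
       [ 0.74488843, -0.35644142,  0.56399534, -0.60241097],
       [ 0.01735649, -0.83469208, -0.55044335,  0.61791426],
       [ 0.        ,  0.        ,  0.        ,  1.        ]])}
{'fx': 383.0114128657794, 'fy': 383.0114128657794, 'cx': 259.18858731578825, 'cy': 190.03289973880675, 'k1': -0.015367011012071961, 'T': array([[ 0.01082547, -0.98881894,  0.14872764,  0.38363979],
       [-0.99976289, -0.01351349, -0.0170748 , -0.02831863],
       [ 0.01889372, -0.14850753, -0.98873077,  1.32713125],
       [ 0.        ,  0.        ,  0.        ,  1.        ]])}
```

View pics/top0.png

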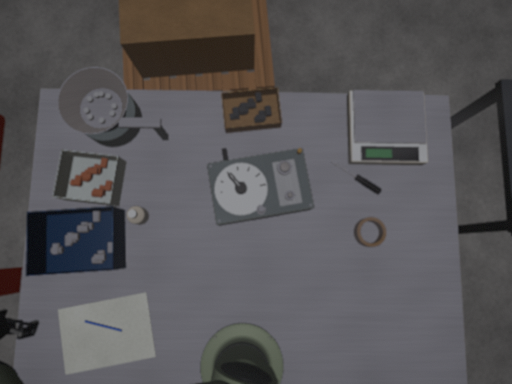

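View pics/scene0.png

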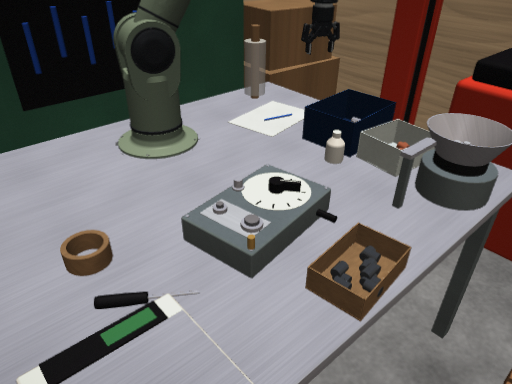

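Run:
```python
import cv2
a=cv2.imread("pics/top0.png")[140:235,195:325]
cv2.imwrite("pics/topc.png",cv2.resize(a,None,fx=6,fy=6,interpolation=cv2.INTER_CUBIC))
a=cv2.imread("pics/scene0.png")[150:280,170:345]
cv2.imwrite("pics/scc.png",cv2.resize(a,None,fx=4.5,fy=4.5,interpolation=cv2.INTER_CUBIC))
```

```text
(no output)
```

View pics/topc.png

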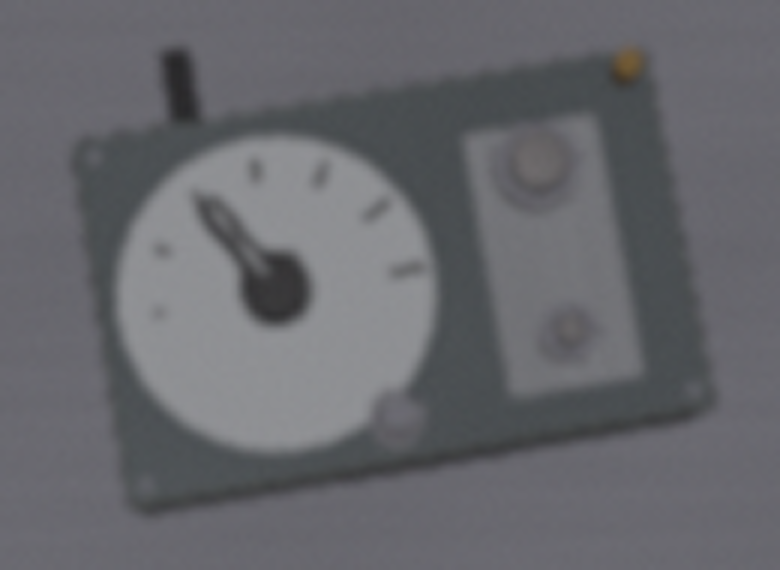

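View pics/scc.png

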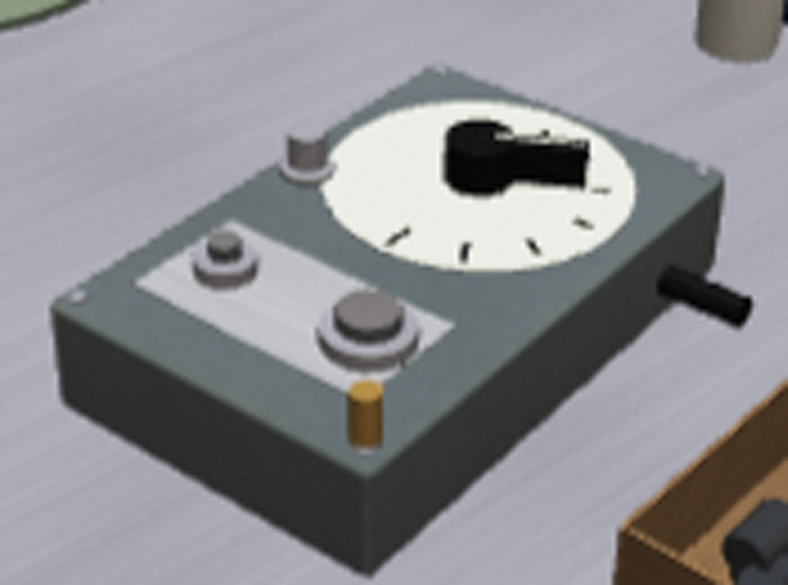

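```bash
cat > h.py <<'E'
import numpy as np,cv2
from workcell import bot
def ray(n,px):
    c=bot.calibration(n);K=np.array([[c['fx'],0,c['cx']],[0,c['fy'],c['cy']],[0,0,1]])
    p=np.array([[px]],float);u=cv2.undistortPoints(p,K,np.array([c['k1'],0,0,0]))[0,0]
    T=c['T'];return T[:3,3],T[:3,:3]@np.array([u[0],u[1],1])
def onz(n,px,z):
    o,d=ray(n,px);return (o+d*(z-o[2])/d[2])[:2]
def proj(n,P):
    c=bot.calibration(n);T=np.linalg.inv(c['T']);K=np.array([[c['fx'],0,c['cx']],[0,c['fy'],c['cy']],[0,0,1]])
    return cv2.projectPoints(np.array(P,float).reshape(-1,1,3),cv2.Rodrigues(T[:3,:3])[0],T[:3,3],K,np.array([c['k1'],0,0,0.]))[0][:,0]
E
python3 - <<'E'
from h import *
for n,box,seed,ths in(("top",(140,235,195,325),(225,205),(110,120,130)),("scene",(150,280,170,345),(262,180),(160,180,200))):
    im=cv2.imread(f"pics/{n}0.png");g=cv2.cvtColor(im,cv2.COLOR_BGR2GRAY);b=box
    for th in ths:
        m=np.zeros_like(g);m[b[0]:b[1],b[2]:b[3]]=(g[b[0]:b[1],b[2]:b[3]]>th)*255
        k,l,s,ce=cv2.connectedComponentsWithStats(m)
        i=1+np.argmax(s[1:,4])
        cs=max(cv2.findContours((l==i).astype('u1'),0,1)[0],key=cv2.contourArea)[:,0]
        hull=cv2.convexHull(cs)[:,0]
        P=np.array([onz(n,p,0.071) for p in hull.astype(float)])
        c,r=cv2.minEnclosingCircle(P.astype('f4'))
        A=np.c_[2*P,np.ones(len(P))];x=np.linalg.lstsq(A,(P**2).sum(1),rcond=None)[0]
        print(n,th,s[i],"circ",c,r,"fit",x[:2],np.sqrt(x[2]+x[:2]@x[:2]))
# marks & features top by hand from crop (px/6+offset)
f=lambda x,y:((x+.5)/6+195-.5,(y+.5)/6+140-.5)
for nm,p,z in [("big",(540,157),.092),("small",(569,330),.092),("bush",(398,410),.098),("spacer",(628,64),.1),
 ("m1",(159,313),.071),("m2",(163,250),.071),("m4",(257,170),.071),("m5",(320,175),.071),("m6",(377,208),.071),("m7",(408,270),.071),("tip",(198,193),.1),("hubtop",(275,288),.1),
 ("cFL",(135,512),.07),("cBL",(75,148),.07),("cBR",(640,50),.07),("cFR",(714,405),.07)]:
    print(nm,onz("top",f(*p),z).round(4))
f=lambda x,y:((x+.5)/4.5+170-.5,(y+.5)/4.5+150-.5)
for nm,p,z in [("big",(369,312),.092),("small",(225,242),.092),("spacer",(366,388),.1),("bushtop",(307,135),.098),("m7",(399,236),.071),("m6",(464,250),.071),("m5",(533,245),.071),("m4",(583,223),.071),("m3",(602,190),.071)]:
    print("sc",nm,onz("scene",f(*p),z).round(4))
E
```

```text
top 110 [ 214  163   54   52 2002] circ (0.5776506662368774, 0.011714598163962364) 0.08848792314529419 fit [0.57775905 0.01181783] 0.08794370651435868
top 120 [ 215  163   52   52 1890] circ (0.5774528980255127, 0.011905933730304241) 0.08733002096414566 fit [0.57775624 0.01168572] 0.08672798483800451
top 130 [ 215  163   52   51 1750] circ (0.5777968168258667, 0.011912515386939049) 0.0857226774096489 fit [0.57779952 0.01189591] 0.08518656496262124
scene 160 [  170   150   175   130 11084] circ (0.5836858749389648, -0.043169084936380386) 0.32851171493530273 fit [ 0.55528938 -0.04486084] 0.3062711404752264
scene 180 [ 242  173   69   37 1550] circ (0.5801080465316772, 0.0071281129494309425) 0.08793042600154877 fit [0.58007207 0.00756995] 0.08714904262436095
scene 200 [ 242  173   69   37 1505] circ (0.5797657370567322, 0.007409882731735706) 0.08713383972644806 fit [0.58008265 0.00732216] 0.08637493836564515
big [ 0.6515 -0.1325]
small [ 0.5558 -0.1484]
bush [ 0.5103 -0.0557]
spacer [ 0.7028 -0.1803]
m1 [0.5651 0.076 ]
m2 [0.6004 0.0747]
m4 [0.6463 0.0236]
m5 [ 0.644  -0.0115]
m6 [ 0.6258 -0.0435]
m7 [ 0.5911 -0.0611]
tip [0.6271 0.0542]
hubtop [0.5754 0.0114]
cFL [0.4555 0.0864]
cBL [0.6576 0.1253]
cBR [ 0.7188 -0.1908]
cFR [ 0.5182 -0.2306]
sc big [ 0.6553 -0.1383]
sc small [ 0.5626 -0.1551]
sc spacer [ 0.7059 -0.1837]
sc bushtop [ 0.5155 -0.0629]
sc m7 [ 0.593  -0.0633]
sc m6 [ 0.6251 -0.0459]
sc m5 [ 0.6455 -0.0148]
sc m4 [0.6482 0.0208]
sc m3 [0.6322 0.0529]
```

```bash
cat >> h.py <<'E'
H=np.array([.579,.0095]);Y=.188
def pose(q,rad=.046,off=.018):
    a=Y+np.pi/2-q; r=np.array([np.cos(a),np.sin(a)]); t=np.array([np.sin(a),-np.cos(a)])
    p=H+rad*r-off*t
    return np.r_[p*1000,a+np.pi/2]
E
python3 - <<'E'
from h import *
for q in (.6,.75,.9,1.047,1.2,1.35,1.5,1.65,1.8,1.9,1.95,2.0): print(q,pose(q).round(2))
E
```

```text
0.6 [580.93  58.86   2.73]
0.75 [588.28  58.02   2.58]
0.9 [595.43  56.08   2.43]
1.047 [602.07  53.18   2.28]
1.2 [608.46  49.15   2.13]
1.35 [614.05  44.3    1.98]
1.5 [618.86  38.67   1.83]
1.65 [622.77  32.39   1.68]
1.8 [625.7   25.59   1.53]
1.9 [627.08  20.85   1.43]
1.95 [627.58  18.43   1.38]
2.0 [627.97  15.99   1.33]
```

Emit:
{"method": "servo_tool", "body": {
  "plan": [
    [20, -27, 0, -0.013, 1],
    [40, -54, 0, -0.026, 1],
    [60, -81, 0, -0.039, 1],
    [80, -108, 0, -0.052, 1],
    [100, -135, 0, -0.065, 1],
    [120, -161, 0, -0.078, 1],
    [140, -188, 0, -0.091, 1],
    [160, -215, 0, -0.104, 1],
    [180, -242, 0, -0.117, 1],
    [200, -269, 0, -0.13, 1]
  ],
  "squeeze": 20
}}

```text
clock: 0.93
position: [0.3882, 0.3256, 0.2312]
tool_rot: [-3.141, -0.0, 2.706]
force: [0.6, 0.9, -0.1]
grip_width: 0.0001
```

Emit:
{"method": "servo_tool", "body": {
  "plan": [
    [20, -27, 0, -0.013, 1],
    [40, -54, 0, -0.026, 1],
    [60, -81, 0, -0.039, 1],
    [80, -108, 0, -0.052, 1],
    [101, -135, 0, -0.065, 1],
    [121, -161, 0, -0.078, 1],
    [141, -188, 0, -0.091, 1],
    [161, -215, 0, -0.104, 1],
    [181, -242, 0, -0.117, 1],
    [201, -269, 0, -0.13, 1]
  ]
}}

```text
clock: 1.77
position: [0.5892, 0.0567, 0.2311]
tool_rot: [-3.141, -0.0, 2.576]
force: [-0.3, 2.1, -0.1]
grip_width: -0.0002
```

Emit:
{"method": "servo_tool", "body": {
  "plan": [
    [0, 0, 0, 0, 1],
    [0, 0, -15, 0, 1],
    [0, 0, -30, 0, 1],
    [0, 0, -45, 0, 1],
    [0, 0, -60, 0, 1],
    [0, 0, -75, 0, 1],
    [0, 0, -90, 0, 1],
    [0, 0, -100, 0, 1],
    [0, 0, -100, 0, 1],
    [0, 0, -100, 0, 1]
  ]
}}

```text
clock: 2.6
position: [0.5884, 0.0582, 0.1312]
tool_rot: [-3.141, -0.001, 2.577]
force: [-0.4, 0.2, 0.3]
grip_width: -0.0
```

Run:
```python
from h import *
s=bot.observe();print(s['clock'],s['position'],s['tool_rot'],s['force'],s['grip_width'])
ims=[]
for n,(x,y) in (("top",(195,120)),("scene",(190,110))):
    im=bot.grab_frame(n);cv2.imwrite(f"pics/{n}1.png",im)
    ims.append(cv2.resize(im[y:y+130,x:x+130],None,fx=3,fy=3,interpolation=cv2.INTER_CUBIC))
    print(proj(n,[s['position']]))
cv2.imwrite("pics/c1.png",np.hstack(ims))
```

```text
2.6 [0.58844124 0.0581558  0.13118856] [-3.14101073e+00 -5.05647824e-04  2.57676695e+00] [-0.36556466  0.1508556   0.31419337] -4.3861626795942764e-05
[[225.41666187 181.79050803]]
[[293.82328912 163.57138754]]
```

View pics/c1.png

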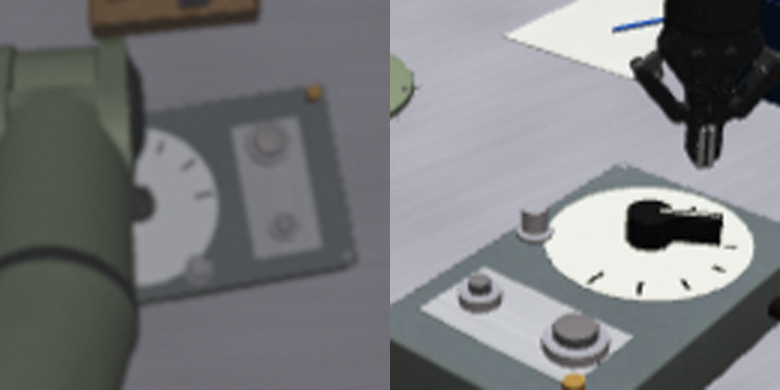

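Emit:
{"method": "servo_tool", "body": {
  "plan": [
    [0, 0, -10, 0, 1],
    [0, 0, -20, 0, 1],
    [0, 0, -30, 0, 1],
    [0, 0, -38, 0, 1],
    [0, 0, -44, 0, 1],
    [0, 0, -46, 0, 1],
    [0, 0, -46, 0, 1],
    [0, 0, -46, 0, 1],
    [0, 0, -46, 0, 1],
    [0, 0, -46, 0, 1]
  ]
}}

```text
clock: 3.53
position: [0.5888, 0.0582, 0.0857]
tool_rot: [3.141, 0.0, 2.577]
force: [-0.0, 0.6, 0.9]
grip_width: -0.0001
```

Run:
```python
from h import *
s=bot.observe();print(s['clock'],s['position'],s['tool_rot'],s['force'],s['moment'])
im=bot.grab_frame("scene");cv2.imwrite(f"pics/scene2.png",im)
cv2.imwrite("pics/c2.png",cv2.resize(im[120:250,220:350],None,fx=4,fy=4,interpolation=cv2.INTER_CUBIC))
print(proj("scene",[s['position']]))
q=[.75,.8,.85,.9,.95,1,1.05,1.1,1.15,1.2,1.25]
for a in q: print(a,(pose(a)-pose(.75)).round(2))
```

```text
3.5333 [0.58881426 0.05820887 0.08569627] [3.14116356e+00 4.77286978e-04 2.57673153e+00] [-0.0466462   0.5593941   0.87181029] [ 0.03271539 -0.03094721  0.01006111]
[[292.83262141 179.26025731]]
0.75 [0. 0. 0.]
0.8 [ 2.41 -0.52 -0.05]
0.85 [ 4.8  -1.17 -0.1 ]
0.9 [ 7.15 -1.93 -0.15]
0.95 [ 9.45 -2.81 -0.2 ]
1 [11.71 -3.8  -0.25]
1.05 [13.92 -4.91 -0.3 ]
1.1 [16.07 -6.12 -0.35]
1.15 [18.16 -7.44 -0.4 ]
1.2 [20.18 -8.87 -0.45]
1.25 [ 22.12 -10.39  -0.5 ]
```

View pics/c2.png

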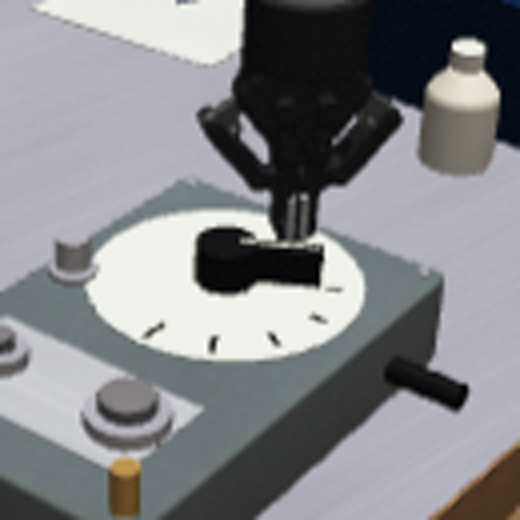

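Emit:
{"method": "servo_tool", "body": {
  "plan": [
    [2.4, -0.5, 0, -0.05, 1],
    [4.8, -1.2, 0, -0.1, 1],
    [7.1, -1.9, 0, -0.15, 1],
    [9.4, -2.8, 0, -0.2, 1],
    [11.7, -3.8, 0, -0.25, 1],
    [12.8, -4.3, 0, -0.275, 1],
    [13.9, -4.9, 0, -0.3, 1],
    [15.0, -5.5, 0, -0.325, 1],
    [16.1, -6.1, 0, -0.35, 1],
    [17.1, -6.8, 0, -0.375, 1]
  ]
}}

```text
clock: 4.42
position: [0.6057, 0.0515, 0.0854]
tool_rot: [3.142, -0.0, 2.2]
force: [-1.3, 1.5, 2.7]
grip_width: -0.0001
```

Run:
```python
from h import *
s=bot.observe();print(s['clock'],s['position'],s['tool_rot'],s['force'],s['moment'])
im=bot.grab_frame("scene");cv2.imwrite(f"pics/scene3.png",im)
cv2.imwrite("pics/c3.png",cv2.resize(im[120:250,220:350],None,fx=4,fy=4,interpolation=cv2.INTER_CUBIC))
for a in np.arange(1.15,1.66,.05): print(a.round(3),(pose(a)-pose(1.125)).round(2))
```

```text
4.4167 [0.60565743 0.05151075 0.08536969] [ 3.14157103e+00 -3.02168307e-04  2.20005552e+00] [-1.30922496  1.54761819  2.69399699] [ 0.38639975  0.42281351 -0.02573236]
1.15 [ 1.04 -0.67 -0.02]
1.2 [ 3.05 -2.1  -0.07]
1.25 [ 5.   -3.62 -0.12]
1.3 [ 6.86 -5.24 -0.17]
1.35 [ 8.65 -6.94 -0.22]
1.4 [10.34 -8.74 -0.27]
1.45 [ 11.95 -10.62  -0.32]
1.5 [ 13.46 -12.57  -0.38]
1.55 [ 14.86 -14.6   -0.43]
1.6 [ 16.17 -16.7   -0.48]
1.65 [ 17.37 -18.86  -0.53]
```

View pics/c3.png

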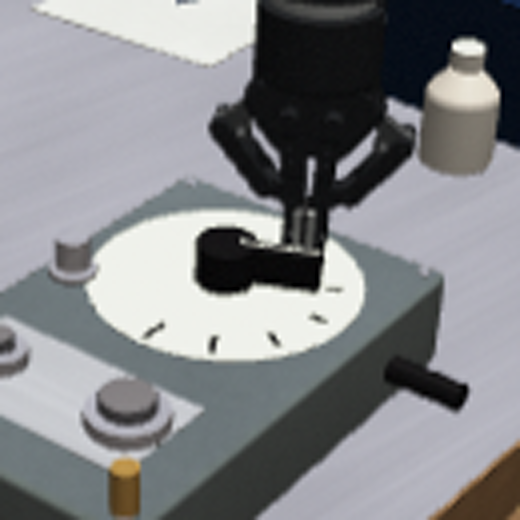

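Emit:
{"method": "servo_tool", "body": {
  "plan": [
    [2.0, -1.4, 0, -0.05, 1],
    [4.0, -2.8, 0, -0.1, 1],
    [5.9, -4.4, 0, -0.15, 1],
    [7.8, -6.1, 0, -0.2, 1],
    [9.5, -7.8, 0, -0.25, 1],
    [10.3, -8.7, 0, -0.275, 1],
    [11.2, -9.7, 0, -0.3, 1],
    [12.0, -10.6, 0, -0.325, 1],
    [12.0, -10.6, 0, -0.325, 1],
    [12.0, -10.6, 0, -0.325, 1]
  ]
}}

```text
clock: 5.3
position: [0.6176, 0.0407, 0.0852]
tool_rot: [-3.141, 0.0, 1.877]
force: [0.2, 0.4, 1.0]
grip_width: 0.0
```

Run:
```python
from h import *
s=bot.observe();print(s['clock'],s['position'],s['tool_rot'],s['force'],s['moment'])
im=bot.grab_frame("scene");cv2.imwrite(f"pics/scene4.png",im)
cv2.imwrite("pics/c4.png",cv2.resize(im[120:250,220:350],None,fx=4,fy=4,interpolation=cv2.INTER_CUBIC))
for a in np.arange(1.5,2.05,.05): print(a.round(3),(pose(a)-pose(1.45)).round(2))
```

```text
5.3 [0.61762725 0.04074871 0.08523123] [-3.14143793e+00  6.61416927e-05  1.87733641e+00] [0.22463535 0.39776823 0.96358834] [-0.01726601 -0.00240274  0.00976547]
1.5 [ 1.51 -1.96 -0.05]
1.55 [ 2.92 -3.98 -0.1 ]
1.6 [ 4.22 -6.08 -0.15]
1.65 [ 5.42 -8.24 -0.2 ]
1.7 [  6.51 -10.46  -0.25]
1.75 [  7.49 -12.72  -0.3 ]
1.8 [  8.35 -15.04  -0.35]
1.85 [  9.09 -17.39  -0.4 ]
1.9 [  9.72 -19.78  -0.45]
1.95 [ 10.23 -22.2   -0.5 ]
2.0 [ 10.61 -24.64  -0.55]
```

View pics/c4.png

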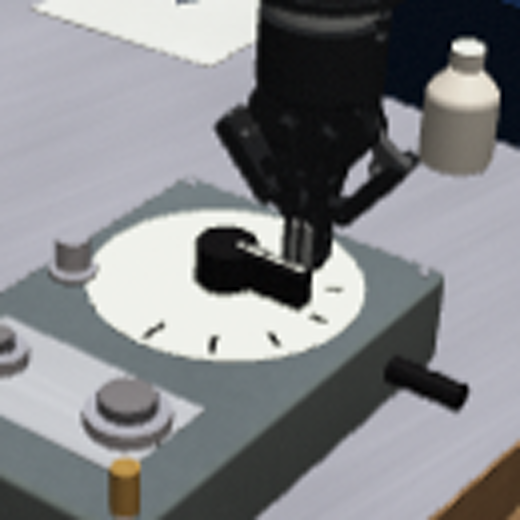

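Emit:
{"method": "servo_tool", "body": {
  "plan": [
    [1.5, -2.0, 0, -0.05, 1],
    [2.9, -4.0, 0, -0.1, 1],
    [4.2, -6.1, 0, -0.15, 1],
    [5.4, -8.2, 0, -0.2, 1],
    [6.5, -10.5, 0, -0.25, 1],
    [7.5, -12.7, 0, -0.3, 1],
    [8.3, -15.0, 0, -0.35, 1],
    [8.7, -16.2, 0, -0.375, 1],
    [9.1, -17.4, 0, -0.4, 1],
    [9.4, -18.6, 0, -0.425, 1]
  ]
}}

```text
clock: 6.18
position: [0.6271, 0.0221, 0.0853]
tool_rot: [3.142, -0.0, 1.451]
force: [-0.1, 0.1, 0.1]
grip_width: 0.0001
```

Run:
```python
from h import *
s=bot.observe();print(s['clock'],s['position'],s['tool_rot'],s['force'],s['moment'])
im=bot.grab_frame("scene");cv2.imwrite(f"pics/scene5.png",im)
cv2.imwrite("pics/c5.png",cv2.resize(im[120:250,220:350],None,fx=4,fy=4,interpolation=cv2.INTER_CUBIC))
for a in np.arange(1.875,2.05,.025): print(a.round(3),(pose(a)-pose(1.875)).round(2))
```

```text
6.1833 [0.62709971 0.02211522 0.08530804] [ 3.14156387e+00 -1.34339264e-05  1.45089519e+00] [-0.05498972  0.12956465  0.13590533] [0.04554986 0.04104939 0.01407617]
1.875 [0. 0. 0.]
1.9 [ 0.3  -1.2  -0.02]
1.925 [ 0.57 -2.4  -0.05]
1.95 [ 0.81 -3.62 -0.07]
1.975 [ 1.01 -4.83 -0.1 ]
2.0 [ 1.19 -6.05 -0.12]
2.025 [ 1.34 -7.28 -0.15]
```

View pics/c5.png

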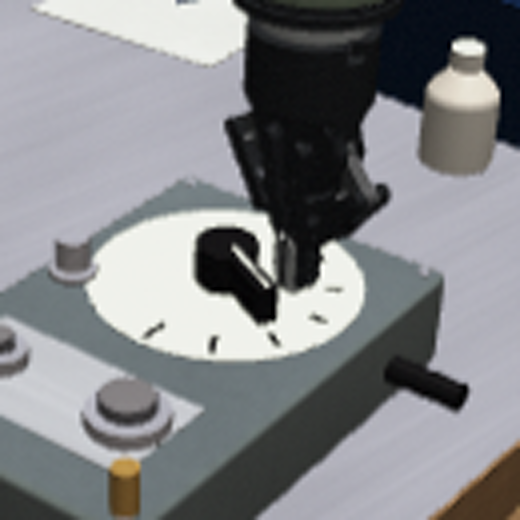

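Emit:
{"method": "servo_tool", "body": {
  "plan": [
    [-1, 4, 0, 0, 1],
    [-2, 8, 0, 0, 1],
    [-2, 8, 0, 0, 1],
    [-2, 8, 10, 0, 1],
    [-2, 8, 25, 0, 1],
    [-2, 8, 40, 0, 1],
    [-2, 8, 55, 0, 1],
    [-2, 8, 60, 0, 1],
    [-2, 8, 60, 0, 1],
    [-2, 8, 60, 0, 1]
  ]
}}

```text
clock: 7.07
position: [0.625, 0.0303, 0.1452]
tool_rot: [3.141, -0.0, 1.452]
force: [0.2, -0.4, -0.5]
grip_width: -0.0002
```

Run:
```python
from h import *
s=bot.observe();print(s['clock'],s['position'],s['tool_rot'],s['force'],s['moment'])
im=bot.grab_frame("scene");cv2.imwrite(f"pics/scene6.png",im)
cv2.imwrite("pics/c6.png",cv2.resize(im[120:250,200:350],None,fx=5,fy=4.6,interpolation=cv2.INTER_CUBIC))
for a in (3,4,5,6):
  q=(a-1)*np.pi/6; an=Y+np.pi/2-q; r=np.array([np.cos(an),np.sin(an)])
  pt=proj("scene",[np.r_[H+.06*r,.1],np.r_[H,.1]]); print(a,((pt-[200,120])*[5,4.6]).round(0).tolist())
```

```text
7.0667 [0.62501388 0.03029621 0.14522961] [ 3.14148869e+00 -1.95491956e-04  1.45206414e+00] [ 0.19910075 -0.37396674 -0.48559514] [0.02674211 0.00277505 0.03378507]
3 [[504.0, 282.0], [383.0, 273.0]]
4 [[485.0, 310.0], [383.0, 273.0]]
5 [[436.0, 329.0], [383.0, 273.0]]
6 [[371.0, 332.0], [383.0, 273.0]]
```

View pics/c6.png

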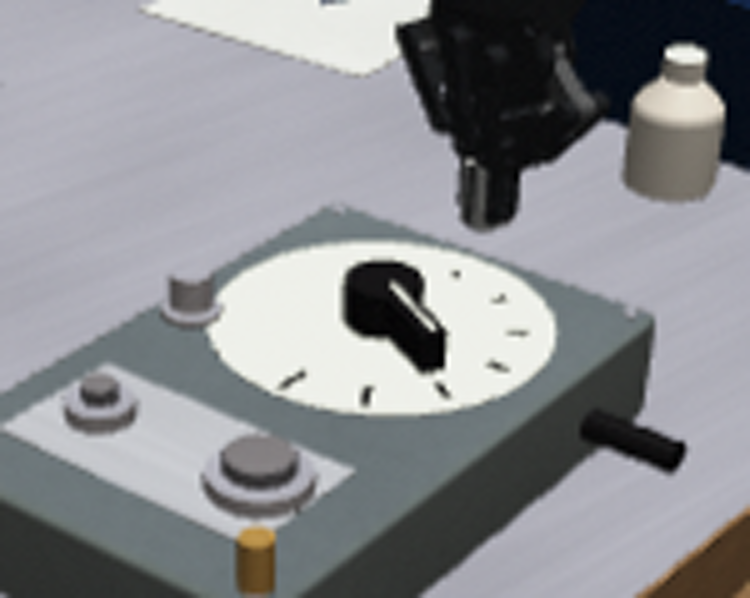

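Emit:
{"method": "servo_tool", "body": {
  "plan": [
    [4, -22, 0, 0, 1],
    [8, -45, 0, 0, 1],
    [12, -70, 0, 0, 1],
    [16, -95, 0, 0, 1],
    [20, -120, 0, 0, 1],
    [24, -145, 0, 0, 1],
    [27.5, -165, 0, 0, 1],
    [27.5, -165, -15, 0, 1],
    [27.5, -165, -30, 0, 1],
    [27.5, -165, -38, 0, 1]
  ]
}}

```text
clock: 7.95
position: [0.6515, -0.135, 0.1047]
tool_rot: [-3.139, -0.0, 1.451]
force: [0.0, -0.5, 0.6]
grip_width: -0.0001
```

Run:
```python
from h import *
s=bot.observe();print(s['clock'],s['position'],s['tool_rot'],s['force'],s['moment'])
im=bot.grab_frame("scene");cv2.imwrite(f"pics/scene7.png",im)
cv2.imwrite("pics/c7.png",cv2.resize(im[120:270,180:340],None,fx=4,fy=4,interpolation=cv2.INTER_CUBIC))
print((proj("scene",[s['position']])-[180,120])*4)
t=bot.grab_frame("top");cv2.imwrite("pics/t7.png",cv2.resize(t[130:240,190:320],None,fx=5,fy=5,interpolation=cv2.INTER_CUBIC))
```

```text
7.95 [ 0.65149342 -0.13497223  0.10474108] [-3.13875773e+00 -1.02070420e-04  1.45113115e+00] [ 0.01115909 -0.51013091  0.60804747] [0.03408985 0.02437363 0.00762485]
[[286.62815549 371.24416572]]
```

View pics/c7.png

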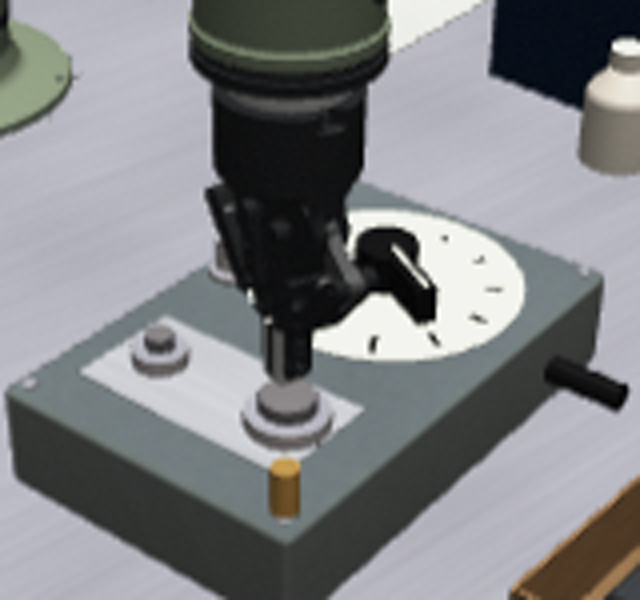

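View pics/t7.png

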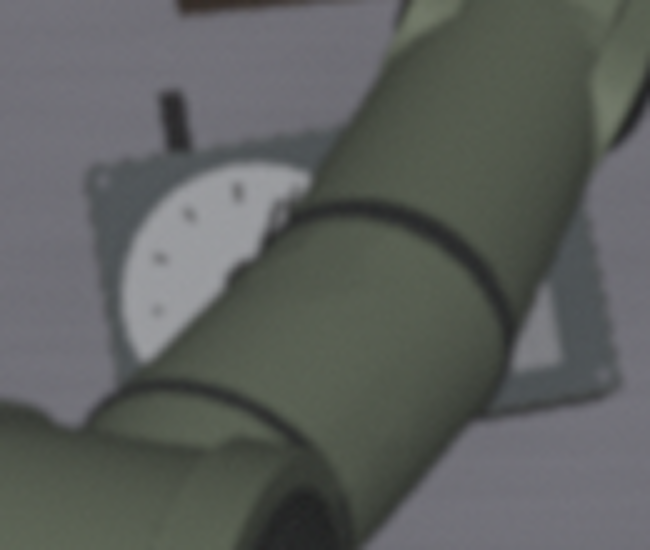

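Emit:
{"method": "servo_tool", "body": {
  "plan": [
    [1, 0, 0, 0, 1],
    [1, 0, -4, 0, 1],
    [1, 0, -8, 0, 1],
    [1, 0, -11, 0, 1],
    [1, 0, -13, 0, 1],
    [1, 0, -15, 0, 1],
    [1, 0, -17, 0, 1],
    [1, 0, -18, 0, 1],
    [1, 0, -18, 0, 1],
    [1, 0, -18, 0, 1]
  ]
}}

```text
clock: 8.88
position: [0.6536, -0.1348, 0.0894]
tool_rot: [-3.142, -0.0, 1.452]
force: [-1.0, 0.5, 3.9]
grip_width: -0.0004
```

Emit:
{"method": "servo_tool", "body": {
  "plan": [
    [0, 0, -1, 0, 1],
    [0, 0, -2, 0, 1],
    [0, 0, -2.5, 0, 1],
    [0, 0, -3, 0, 1],
    [0, 0, -3.5, 0, 1],
    [0, 0, -4, 0, 1],
    [0, 0, -4, 0, 1],
    [0, 0, -4, 0, 1],
    [0, 0, -4, 0, 1],
    [0, 0, -4, 0, 1]
  ]
}}

```text
clock: 9.72
position: [0.6537, -0.1348, 0.086]
tool_rot: [3.141, -0.0, 1.452]
force: [-4.5, 2.3, 14.7]
grip_width: 0.0
```

Emit:
{"method": "servo_tool", "body": {
  "plan": [
    [0, 0, 4, 0, 1],
    [0, 0, 8, 0, 1],
    [0, 0, 15, 0, 1],
    [0, 0, 25, 0, 1],
    [0, 0, 40, 0, 1],
    [0, 0, 60, 0, 1],
    [0, 0, 80, 0, 1],
    [0, 0, 100, 0, 1],
    [0, 0, 110, 0, 1],
    [0, 0, 110, 0, 1]
  ]
}}

```text
clock: 10.55
position: [0.6545, -0.1352, 0.198]
tool_rot: [3.138, 0.0, 1.452]
force: [0.9, -0.4, -0.3]
grip_width: 0.0001
```

Emit:
{"method": "servo_tool", "body": {
  "plan": [
    [-10, 30, 5, 0, 1],
    [-20, 60, 10, 0, 1],
    [-30, 90, 10, 0, 1],
    [-40, 120, 10, 0, 1],
    [-50, 150, 10, 0, 1],
    [-60, 180, 10, 0, 1],
    [-75, 210, 10, 0, 1],
    [-90, 240, 10, 0, 1],
    [-100, 260, 10, 0, 1],
    [-100, 260, 10, 0, 1]
  ]
}}

```text
clock: 11.38
position: [0.5512, 0.1301, 0.2042]
tool_rot: [-3.139, -0.001, 1.458]
force: [0.8, 1.0, 0.1]
grip_width: -0.0004
```

Emit:
{"method": "servo_tool", "body": {
  "plan": [
    [-15, 30, 0, 0, 1],
    [-30, 60, 0, 0, 1],
    [-45, 90, 0, 0, 1],
    [-60, 120, 0, 0, 1],
    [-75, 150, 0, 0, 1],
    [-90, 180, 0, 0, 1],
    [-105, 210, 0, 0, 1],
    [-120, 230, 0, 0, 1],
    [-120, 230, 0, 0, 1],
    [-120, 230, 0, 0, 1]
  ]
}}

```text
clock: 12.22
position: [0.4326, 0.3559, 0.2045]
tool_rot: [-3.141, 0.001, 1.454]
force: [0.1, -0.4, -0.2]
grip_width: -0.0
```

Run:
```python
from h import *
s=bot.observe();print(s['clock'],s['position'],s['force'])
im=bot.grab_frame("scene");cv2.imwrite(f"pics/scene8.png",im)
t=bot.grab_frame("top");cv2.imwrite("pics/top8.png",t)
a=cv2.resize(im[150:280,170:345],(400,297),interpolation=cv2.INTER_CUBIC)
b=cv2.resize(t[140:235,195:325],(400,297),interpolation=cv2.INTER_CUBIC)
cv2.imwrite("pics/c8.png",np.hstack([a,b]))
```

```text
12.2167 [0.43262384 0.35589354 0.20448341] [ 0.08743664 -0.40730397 -0.21164293]
```

View pics/c8.png

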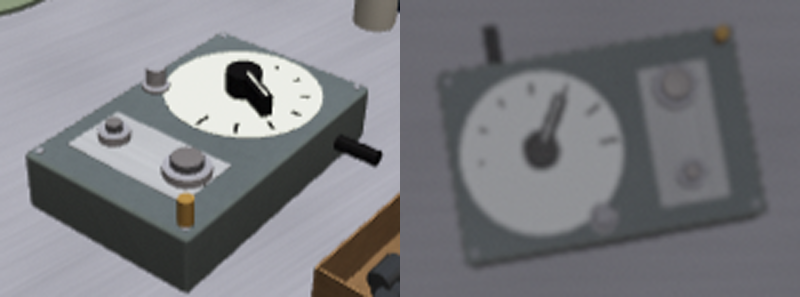

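```bash
python3 -c "
from workcell import bot
print(bot.job_done())"
```

```text
the job is handed in; nothing more can be done
None
```

The selector is on its fifth mark, the large button has been pressed and is back up, and the job was handed in at about 12.3 s of the 61 s.

- **Selector:** It started at the third mark. I pushed it two clicks clockwise with the shut fingertips and backed off. In both final pictures the pointer stands over the fifth mark, with the other six marks visible. The push force had fallen to about zero before I backed off, so it had clicked in.
- **Start button:** I pressed the large button until it bottomed. The tip was at z 0.086 m, which is 6 mm of travel, with about 15 N upward on the tool. In the last picture its cap looks fully up again.
- **Other things:** The small button was not touched. The bushing, spacer and oil can looked unmoved. I did not look closely at the tape roll and screwdriver at the end, but the arm never went low near them. The arm was clear of everything at hand-in.
- **Disagreement:** The two cameras put the hub about 5 mm apart (2.3 mm in x, 4.3 mm in y). I used the mean, and contact, clicks and press all came out as planned.

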